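# Refit the lever of a knife-handle press

### The arm

A 6-joint arm with a two-finger parallel gripper is mounted at the origin on the work surface. World frame = base frame: x ahead of the robot, y to its left, z up, the work surface at z = 0. Lengths are in m, angles in rad, forces in N, time in s.
With the tool pointing down it reaches from about 0.35 to 0.8 m from the base axis. Payload 7.3 kg.
Tool frame: the origin (TCP) lies on the centre line of the jaws, within the pads' length; the fingertips stand 22 mm ahead of it and the grasp point (between the pads) lies 3 mm ahead of it (ctrl.tcp_to_tips is the z of the fingertips in the tool frame, in m); z points along the fingers, y is the line along which they close (so a half turn about z gives the same grasp; the last joint's range is limited). The gripper opens to 85 mm and grips with 20 to 120 N. Pads are 22 mm wide; open, the fingers measure 114 mm over their backs; the gripper's body (76 mm by 85 mm) begins 54 mm behind the grasp point. The pads swing forward as they close: fully open they stand 13 mm farther back than shut.
Start: joints at [1.013, 0.342, 1.524, -0, 1.275, -0.146], TCP at [0.21, 0.481, 0.232] pointing down, gripper open.
Joint ranges: [-2.53, 2.53], [-0.77, 2.02], [0.04, 2.7], [-1, 4.14], [0.28, 2.66], [-3.11, 3.11]. Speed limits (rad/s): [2.57, 2.57, 3.14, 3.14, 3.14, 3.14].

### API

Orientations are given as a unit quaternion [x, y, z, w].
In Python, from rig import readout, vision, job, ctrl gives the robot as it stands.
- The arm moves only by the tool carry_out, never from a script. Its argument "steps" is a list of rows, each an object of numbers: "rx", "ry", "rz": the turn, a rotation vector about the tool's x, y, z in rad; "x", "y", "z": the shift along the tool's x, y, z in mm; "fingers": the finger opening in mm, from 0 to 85.4. In form: [{"rx": .., "ry": .., "rz": .., "x": .., "y": .., "z": .., "fingers": ..}, ...]. A call has exactly 5 rows; each row shifts and turns the commanded pose from where the row before left it, along the tool's axes as they then stand; what a row does not reach is not made up. A row lasts 1/8 s, in which the tool goes at most 62.5 mm and 10.7 degrees, less where a joint would pass 70% of its speed; a pose out of reach is approached as far as the arm can. A call is refused whole if a number of a shift passes 62.5 or a number of a turn 0.188, either way. A call with a gripper value outside its range is refused whole. The fingers move at their own pace and stop on an object; "force" is the grip in N (left out, the last holds). Time passes only in rows, so rows that do not move let the fingers close, or fill a call up. It gives the time, the measured TCP pose, the force, the opening and the grip force at its end, in the units of the state.
- readout.get_obs(): the state, without advancing time (a new reading comes with each control period).
- vision.read_camera(name): name is "scene" or "side" or "wrist"; returns a dict with "img" (400x640x3 uint8, red, green, blue), "fx", "fy", "cx", "cy" (pixels), "dist_coeffs" ([k1, k2, p1, p2, k3] as OpenCV has them; the pictures are not rectified), "R" (3x3) and "t" (3): a world point X has camera coordinates R X + t. Camera axes: x right, y down, z forward; pixel columns grow to the right and rows downward; lengths in m; the calibration is good to about 2 mm. A picture is of the moment at which its call begins. There is no depth.
- job.job_done(): hands the job in; it is judged then, once.
Trained networks look in the newest picture that a camera, given by its name, has taken for a name from the list of things; names that differ only in an ending like _2 or _b are one class to them, and where a whole thing is asked for, a point or a joint stands for the part that bears it (a point fixed in the world has none). Each returns a list of dicts, best first, with "confidence" (0 to 1); they miss things now and then, are a little off and sometimes report something else, mostly with a low value. They report only what shows in the picture. A call takes as long as a camera call. They do not tell look-alikes from the thing itself.
- vision.recognise(camera, query): "at" ([x, y, z] in m, in world coordinates, good to about 4 mm: the middle of the surface that is visible of it).
- vision.outline_of(camera, query): "mask" (400x640 bool, what is visible of it).
- vision.place_of(camera, query): "at" ([x, y, z] in m, in world coordinates, good to about 4 mm: a listed point, or the origin of a listed thing).
The state is a dict: "t": time; "joint_positions": joint angles; "qvel": joint speeds; "joint_efforts": joint torques, N m; "eef_pos": TCP position; "tcp_rot": TCP orientation; "force": force on the tool from outside, world axes, zero at the start; "moment": the same for the moment, N m; "opening": opening from 0.0 (shut) to 1.0 (fully open); "grasp_force": force on a finger pad.
Only numpy, scipy, OpenCV 4.12 (cv2) and the standard library are available. Lean on these libraries where they do the work, as an engineer would, in place of code of your own. Each camera call takes 0.05 s, during which the arm holds its last target. There are 200 camera calls.

### The job

Put the drilled lever back on the splined shaft of the blue handle press: with its red handle pointing roughly along the yellow line, feel for the turn at which the splines match, and let it slide fully home without forcing it. Then swing the fitted lever clockwise (seen from above) until its arm rests gently against the red stop post, and let go. Leave the tin, the whetstone and the wooden blank where they are.

Things in the scene. Friction and masses are not known exactly. Their poses are not given: they have to be found in the camera images.
- lever: Loose aluminium lever lying flat, about 0.26 kg, most of it in the hub. Hub: square block 42 x 42 mm, 40 mm high, drilled right through along z. Origin at the centre of the hub's underside, z up along the bore, x along the arm. Above the arm (from 17 mm up) the hub's four flat sides are free to grip, 42 mm across
- bore_top (a point): Lever: centre of the bore at the hub's top face, 40 mm above the underside. The bore has six inward teeth 4 mm wide, over almost its whole height, their inner faces 11 mm from the axis: one lies in the lever's +x direction, the others every 60 degrees
- lever_tip (a point): On the lever's handle, 145 mm from the bore axis along the lever's x, 10 mm above the hub's underside. The arm is a flat bar 16 mm wide, 5 to 15 mm above the underside; the red round handle is 18 mm thick and lies 95 to 157 mm from the bore axis
- stand: The press, fixed, its place and yaw vary: blue base plate 14 mm thick, origin on the bench under the shaft's axis, z up; it spans x -60 to 110, y -100 to 100 mm. Jaws with a wooden handle on the -y side, under 50 mm high. The yellow line runs from the shaft along +y. The red stop post, 13 mm thick, 64 mm high, stands at about x 81, y 30 mm
- shaft_foot (a point): On the shaft's axis at the top of its round dark collar (54 mm wide), 46 mm above the bench: the hub's underside is here when fully home. Axes as stand: they tell nothing of the shaft's turn. The shaft turns with the fitted lever against a stiff friction of 0.15 N m and stays where it is left; rubbing the hub on the keys at up to 10 N does not turn it
- shaft_top (a point): On the axis at the end of the steel shaft, 34 mm above the collar. 20 mm core, full up to 29 mm, then a nose tapering to 14 mm. Six keys, 6 mm wide, 28 mm over all, 60 degrees apart, from the collar up to 28 mm; off the match the hub rides on them there. Play about 1 mm; it slides on only if the turn matches within about 3.5 degrees. The shaft's turn is not measured
- tip_open (a point): Fixed to the press: where lever_tip lies when the fitted lever points exactly along the yellow line. The splines match once in every 60 degrees, so always once within 30 degrees either side of this. More than 80 N between lever and press, even for an instant (a brisk knock on the keys or the collar), harms the splines: touch down at 20 mm/s or less
- tip_stop (a point): Fixed to the press: where lever_tip lies when the fitted lever's arm touches the stop post, 60 degrees clockwise (from above) of tip_open about the shaft
- wax_tin: Bystander: brass-coloured round tin, 60 mm wide, 45 mm high; origin under its centre
- whetstone: Bystander: reddish whetstone 50 x 110 x 25 mm; origin under its centre
- wood_blank: Bystander: dark wooden handle blank with a white end, 38 x 112 x 28 mm; origin underneath, near its centre
Not all that is in view belongs to the job. There is more than one size of the lever; the one meant has the size given above.

How it is judged:
On the way, in this order (a step that is already met when the one before it is completed fails the run):
1. the lever is fully home on the shaft, its arm within about 47 degrees of the yellow line (z of lever in the frame of shaft_foot below 0.003 m and horizontal distance between lever and shaft_foot below 0.003 m and angle between lever's own z axis and vertical below 0.06 rad and horizontal distance between lever_tip and tip_open below 0.116 m), for 0.2 s.
2. the fitted lever rests against the stop post (horizontal distance between lever_tip and tip_stop below 0.016 m), for 0.2 s.
At the end, for the whole second after the job is handed in: The lever is on the shaft: hub upright, centred within 3 mm, its underside within 3 mm of the collar; its tip within 16 mm of where it lies when the arm touches the stop post; at rest and released (z of lever in the frame of shaft_foot below 0.003 m and horizontal distance between lever and shaft_foot below 0.003 m and angle between lever's own z axis and vertical below 0.06 rad and horizontal distance between lever_tip and tip_stop below 0.016 m and linear speed of lever below 0.02 m/s and contact force between lever and the fingers below 0.1 N).
It fails at once if the lever is forced: more than 80 N between lever and press (contact force between lever and stand above 80 N).
It fails at once if the tin is disturbed by more than 20 mm (distance of wax_tin from where it was at the start of the episode above 0.02 m).
It fails at once if the whetstone is disturbed by more than 20 mm (distance of whetstone from where it was at the start of the episode above 0.02 m).
It fails at once if the wooden blank is disturbed by more than 20 mm (distance of wood_blank from where it was at the start of the episode above 0.02 m).
It also fails if it takes over 58 s, if anything falls off the work surface, if the arm or the gripper's body presses on something with over 40 N, if the wrist force passes 120 N, or if a joint passes its speed limit or range.

## Working session

There is one attempt and no reset: what is moved stays moved. The work goes in short steps, Python scripts to look and compute and a tool call to move; the robot and the scene stay as the last step left them, time stands still between calls to the robot, and variables do not carry over. Pictures are saved under pics/ and viewed, at most 10 in all, crops included, and the job is handed in when it is done.

Besides the shell and the picture viewer there is one more tool, called after "Request:" in YAML: its name, and indented under it one key for each argument. carry_out: Moves the arm, as the interface text tells. Its arguments: {"type":"object","properties":{"steps":{"type":"array"},"force":{"type":"number"}},"required":["steps"]}

```bash
mkdir -p pics; cat > h.py <<'E'
import numpy as np, cv2
from rig import readout, vision, job, ctrl
def save(cam,name,crop=None,scale=1):
    c=vision.read_camera(cam); im=c["img"][:,:,::-1]
    if crop: x0,y0,x1,y1=crop; im=im[y0:y1,x0:x1]
    cv2.imwrite("pics/"+name,cv2.resize(im,None,fx=scale,fy=scale)); return c
def proj(c,P):
    r,_=cv2.Rodrigues(np.array(c["R"])); K=np.array([[c["fx"],0,c["cx"]],[0,c["fy"],c["cy"]],[0,0,1.]])
    return cv2.projectPoints(np.array(P,float).reshape(-1,1,3),r,np.array(c["t"],float),K,np.array(c["dist_coeffs"],float))[0][:,0]
def unproj(c,uv,z):
    K=np.array([[c["fx"],0,c["cx"]],[0,c["fy"],c["cy"]],[0,0,1.]])
    p=cv2.undistortPoints(np.array(uv,float).reshape(-1,1,2),K,np.array(c["dist_coeffs"],float))[:,0]
    R=np.array(c["R"]);t=np.array(c["t"]); o=-R.T@t
    d=np.c_[p,np.ones(len(p))]@R
    return o+d*((z-o[2])/d[:,2])[:,None]
E
python3 - <<'E'
from h import *
c1=vision.read_camera("scene");c2=vision.read_camera("side")
cv2.imwrite("pics/a.png",np.vstack([cv2.resize(c["img"][:,:,::-1],(480,300)) for c in(c1,c2)]))
for cam in("scene","side"):
  c=vision.read_camera(cam)
  for q in("lever","bore_top","lever_tip","stand","shaft_foot","shaft_top","tip_open","tip_stop","wax_tin","whetstone","wood_blank"):
    for r in vision.place_of(cam,q): print(cam,q,np.round(r["at"],3),round(r["confidence"],2),proj(c,r["at"])[0].round())
print(readout.get_obs(),ctrl.tcp_to_tips)
E
```

```text
scene lever [ 0.54  -0.088 -0.001] 0.86 [301. 223.]
scene lever [ 0.36  -0.327  0.001] 0.8 [211. 194.]
scene lever [ 0.499 -0.254 -0.002] 0.57 [241. 225.]
scene bore_top [ 0.504 -0.26   0.042] 0.93 [237. 218.]
scene bore_top [ 0.365 -0.327  0.029] 0.72 [209. 189.]
scene bore_top [ 0.54  -0.085  0.027] 0.49 [302. 217.]
scene lever_tip [ 0.61  -0.353  0.011] 0.9 [210. 264.]
scene lever_tip [ 0.497 -0.179  0.005] 0.65 [267. 217.]
scene lever_tip [ 0.454 -0.373  0.005] 0.59 [198. 221.]
scene stand [ 0.494  0.108 -0.   ] 0.7 [360. 197.]
scene shaft_foot [0.428 0.363 0.004] 0.69 [426. 165.]
scene shaft_foot [0.496 0.111 0.046] 0.62 [363. 187.]
scene shaft_top [0.494 0.112 0.081] 0.69 [364. 179.]
scene tip_stop [0.636 0.137 0.058] 0.9 [390. 220.]
scene wax_tin [ 0.691 -0.151  0.   ] 0.95 [292. 274.]
scene wax_tin [ 0.495 -0.26  -0.001] 0.75 [239. 224.]
scene whetstone [0.615 0.359 0.001] 0.62 [453. 209.]
side lever [ 0.504 -0.258  0.002] 0.93 [362. 150.]
side lever [ 0.367 -0.326 -0.002] 0.65 [412. 145.]
side lever [ 0.544 -0.088 -0.002] 0.58 [334. 193.]
side bore_top [ 0.504 -0.259  0.037]
[... 1024 characters left out ...]
9.]
{'t': 1.3, 'joint_positions': array([ 1.01303295e+00,  3.41972738e-01,  1.52410606e+00,  2.24976196e-05,
        1.27538068e+00, -1.45986439e-01]), 'qvel': array([-0.00053811,  0.00053896, -0.0006094 , -0.00108047, -0.00163688,
       -0.00107478]), 'joint_efforts': array([-7.12258443e-04, -4.33560634e+01, -2.46271884e+01, -1.80161096e-04,
        2.68256208e-04,  2.51061789e-05]), 'eef_pos': array([0.21010396, 0.4811495 , 0.23183355]), 'tcp_rot': array([2.04440149e-01, 9.78879063e-01, 6.62169033e-05, 1.28476721e-05]), 'force': array([ 0.64574995, -0.26855775,  0.96395545]), 'moment': array([-0.01418439, -0.00120366,  0.02754632]), 'grasp_force': 0.0, 'opening': 0.9977023190746186} 0.022
```

```bash
python3 - <<'E'
from h import *
a=vision.read_camera("scene")["img"][150:300,160:480,::-1];b=vision.read_camera("side")["img"][90:290,220:460,::-1]
cv2.imwrite("pics/b.png",cv2.resize(a,(800,375)));cv2.imwrite("pics/c.png",cv2.resize(b,(720,600)))
E
```

```text
(no output)
```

View pics/b.png

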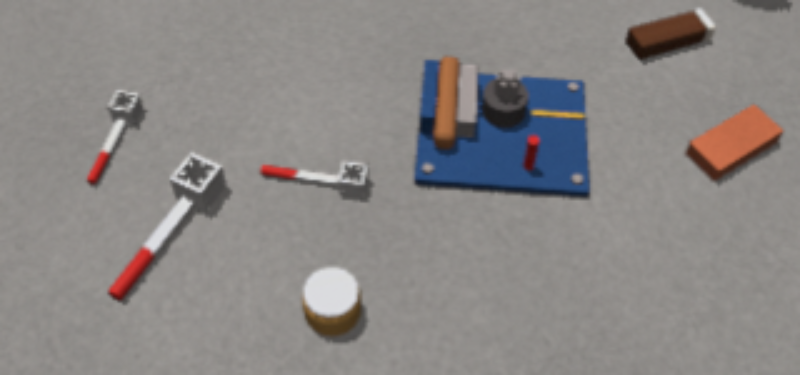

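View pics/c.png

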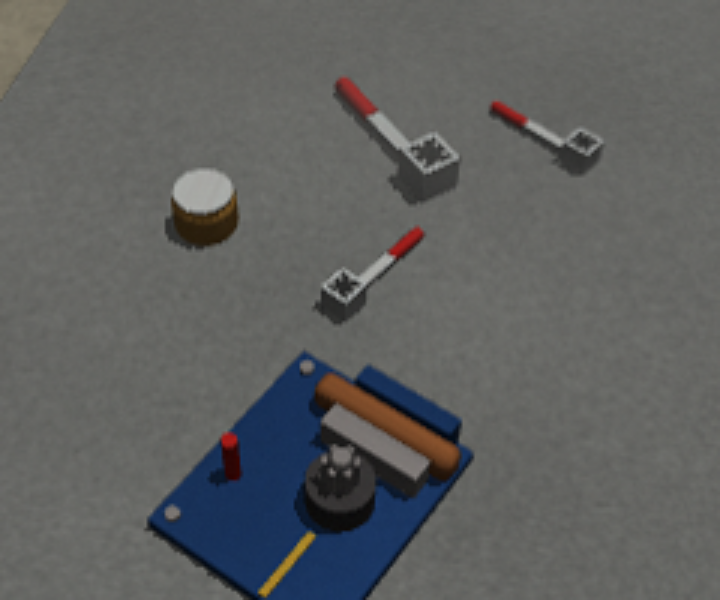

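```bash
cat >> h.py <<'E'
from scipy.spatial.transform import Rotation as Ro
import json
def pose():
    o=readout.get_obs(); return np.array(o["eef_pos"]),Ro.from_quat(o["tcp_rot"])
def plan(target,dpsi,n,polar=False,fingers=None,dec=0,start=None):
    """dpsi: world yaw change of tool in deg (ccw +); prints rows"""
    p0,r0=pose(); 
    if start is not None: p0=np.array(start)
    T=np.array(target)
    yaw=np.arctan2(*(r0.as_matrix()[[1,0],1]))  # tool y angle
    c=p0.copy(); psi=yaw; rows=[]
    for k in range(1,n+1):
        s=k/n
        if polar:
            a=[np.arctan2(p[1],p[0]) for p in(p0,T)]; R=[np.hypot(*p[:2]) for p in(p0,T)]
            A=a[0]+s*(a[1]-a[0]); rr=R[0]+s*(R[1]-R[0]); w=np.array([rr*np.cos(A),rr*np.sin(A),p0[2]+s*(T[2]-p0[2])])
        else: w=p0+s*(T-p0)
        y=np.array([np.cos(psi),np.sin(psi),0]); x=np.array([np.cos(psi+np.pi/2),np.sin(psi+np.pi/2),0])
        d=(w-c)*1000; row=dict(x=round(d@x,dec),y=round(d@y,dec),z=round(-d[2],dec))
        rz=round(-np.radians(dpsi)/n,3)
        c=c+(x*row["x"]+y*row["y"])/1000; c[2]-=row["z"]/1000; psi-=rz
        if rz: row["rz"]=rz
        if fingers is not None: row["fingers"]=fingers
        rows.append(row)
    print("pos",p0.round(4),"yaw",np.degrees(yaw).round(2),"tilt",np.degrees(np.arccos(-r0.as_matrix()[2,2])).round(2))
    for i in range(0,n,5): print(json.dumps(rows[i:i+5]))
E
python3 -c "
from h import *
plan([.504,-.258,.16],-199,20,True)"
```

```text
pos [0.2101 0.4811 0.2318] yaw 66.4 tilt 0.0
[{"x": -43.0, "y": 0.0, "z": 4.0, "rz": 0.174}, {"x": -43.0, "y": 5.0, "z": 3.0, "rz": 0.174}, {"x": -42.0, "y": 8.0, "z": 4.0, "rz": 0.174}, {"x": -42.0, "y": 12.0, "z": 3.0, "rz": 0.174}, {"x": -41.0, "y": 16.0, "z": 4.0, "rz": 0.174}]
[{"x": -39.0, "y": 20.0, "z": 4.0, "rz": 0.174}, {"x": -37.0, "y": 23.0, "z": 3.0, "rz": 0.174}, {"x": -35.0, "y": 27.0, "z": 4.0, "rz": 0.174}, {"x": -33.0, "y": 30.0, "z": 3.0, "rz": 0.174}, {"x": -30.0, "y": 33.0, "z": 4.0, "rz": 0.174}]
[{"x": -26.0, "y": 36.0, "z": 4.0, "rz": 0.174}, {"x": -24.0, "y": 38.0, "z": 3.0, "rz": 0.174}, {"x": -20.0, "y": 40.0, "z": 4.0, "rz": 0.174}, {"x": -16.0, "y": 42.0, "z": 3.0, "rz": 0.174}, {"x": -12.0, "y": 44.0, "z": 4.0, "rz": 0.174}]
[{"x": -8.0, "y": 45.0, "z": 3.0, "rz": 0.174}, {"x": -4.0, "y": 45.0, "z": 4.0, "rz": 0.174}, {"x": 0.0, "y": 46.0, "z": 4.0, "rz": 0.174}, {"x": 5.0, "y": 46.0, "z": 3.0, "rz": 0.174}, {"x": 8.0, "y": 45.0, "z": 4.0, "rz": 0.174}]
```

Candidates: the big lever at scene (237,218), and small ones at (209,189) and (302,217). I choose the big one: tip–bore 143 mm and 40 mm high both match the description.

Request:
carry_out:
  steps:
    - {"x": -43,"y": 0,"z": 4,"rz": 0.174}
    - {"x": -43,"y": 5,"z": 3,"rz": 0.174}
    - {"x": -42,"y": 8,"z": 4,"rz": 0.174}
    - {"x": -42,"y": 12,"z": 3,"rz": 0.174}
    - {"x": -41,"y": 16,"z": 4,"rz": 0.174}

```text
invalid input at $.steps[0]: expected keys rx, ry, rz, x, y, z, fingers
```

Request:
carry_out:
  steps:
    - {"x": -39,"y": 20,"z": 4,"rz": 0.174}
    - {"x": -37,"y": 23,"z": 3,"rz": 0.174}
    - {"x": -35,"y": 27,"z": 4,"rz": 0.174}
    - {"x": -33,"y": 30,"z": 3,"rz": 0.174}
    - {"x": -30,"y": 33,"z": 4,"rz": 0.174}

```text
invalid input at $.steps[0]: expected keys rx, ry, rz, x, y, z, fingers
```

Request:
carry_out:
  steps:
    - {"x": -26,"y": 36,"z": 4,"rz": 0.174}
    - {"x": -24,"y": 38,"z": 3,"rz": 0.174}
    - {"x": -20,"y": 40,"z": 4,"rz": 0.174}
    - {"x": -16,"y": 42,"z": 3,"rz": 0.174}
    - {"x": -12,"y": 44,"z": 4,"rz": 0.174}

```text
invalid input at $.steps[0]: expected keys rx, ry, rz, x, y, z, fingers
```

Request:
carry_out:
  steps:
    - {"x": -8,"y": 45,"z": 3,"rz": 0.174}
    - {"x": -4,"y": 45,"z": 4,"rz": 0.174}
    - {"x": 0,"y": 46,"z": 4,"rz": 0.174}
    - {"x": 5,"y": 46,"z": 3,"rz": 0.174}
    - {"x": 8,"y": 45,"z": 4,"rz": 0.174}

```text
invalid input at $.steps[0]: expected keys rx, ry, rz, x, y, z, fingers
```

```bash
python3 - <<'E'
from h import *
c=save("wrist","d.png")
for q in("lever","bore_top","lever_tip"):
  for r in vision.place_of("wrist",q): print(q,np.round(r["at"],4),round(r["confidence"],2),proj(c,r["at"])[0].round())
o=readout.get_obs();print(o["t"],o["joint_positions"])
plan([.504,-.258,.16],0,5)
E
```

```text
1.6 [ 1.01301176e+00  3.41978418e-01  1.52411426e+00 -3.98736634e-05
  1.27539552e+00 -1.45998819e-01]
pos [0.2101 0.4811 0.2318] yaw 66.41 tilt 0.01
[{"x": -113.0, "y": -112.0, "z": 14.0}, {"x": -113.0, "y": -112.0, "z": 15.0}, {"x": -113.0, "y": -112.0, "z": 14.0}, {"x": -113.0, "y": -112.0, "z": 14.0}, {"x": -113.0, "y": -112.0, "z": 15.0}]
```

View pics/d.png

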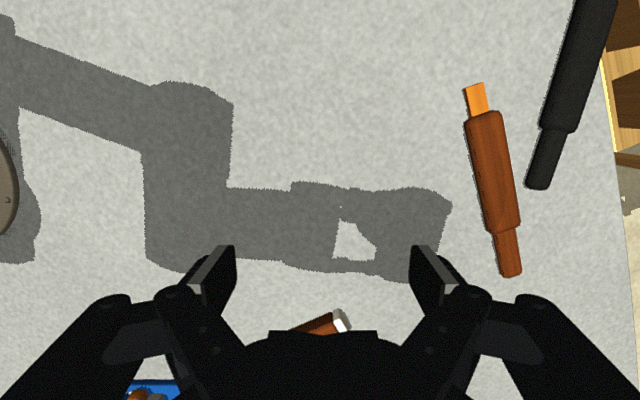

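The rows need all keys. The arm has not moved; this view shows only the empty bench and the fingers at the start pose.

Request:
carry_out:
  steps:
    - {"rx": 0,"ry": 0,"rz": 0.174,"x": -43,"y": 0,"z": 4,"fingers": 85}
    - {"rx": 0,"ry": 0,"rz": 0.174,"x": -43,"y": 5,"z": 3,"fingers": 85}
    - {"rx": 0,"ry": 0,"rz": 0.174,"x": -42,"y": 8,"z": 4,"fingers": 85}
    - {"rx": 0,"ry": 0,"rz": 0.174,"x": -42,"y": 12,"z": 3,"fingers": 85}
    - {"rx": 0,"ry": 0,"rz": 0.174,"x": -41,"y": 16,"z": 4,"fingers": 85}

```text
t: 2.22
eef_pos: [0.3925, 0.3642, 0.2138]
tcp_rot: [0.6, 0.8, 0.0, 0.0]
force: [-0.4, 0.0, -0.8]
opening: 0.998
grasp_force: 0.0
```

Request:
carry_out:
  steps:
    - {"rx": 0,"ry": 0,"rz": 0.174,"x": -39,"y": 20,"z": 4,"fingers": 85}
    - {"rx": 0,"ry": 0,"rz": 0.174,"x": -37,"y": 23,"z": 3,"fingers": 85}
    - {"rx": 0,"ry": 0,"rz": 0.174,"x": -35,"y": 27,"z": 4,"fingers": 85}
    - {"rx": 0,"ry": 0,"rz": 0.174,"x": -33,"y": 30,"z": 3,"fingers": 85}
    - {"rx": 0,"ry": 0,"rz": 0.174,"x": -30,"y": 33,"z": 4,"fingers": 85}

```text
t: 2.85
eef_pos: [0.5144, 0.1818, 0.1957]
tcp_rot: [0.881, 0.472, 0.0, 0.0]
force: [-0.0, -0.5, -0.1]
opening: 0.998
grasp_force: 0.0
```

Request:
carry_out:
  steps:
    - {"rx": 0,"ry": 0,"rz": 0.174,"x": -26,"y": 36,"z": 4,"fingers": 85}
    - {"rx": 0,"ry": 0,"rz": 0.174,"x": -24,"y": 38,"z": 3,"fingers": 85}
    - {"rx": 0,"ry": 0,"rz": 0.174,"x": -20,"y": 40,"z": 4,"fingers": 85}
    - {"rx": 0,"ry": 0,"rz": 0.174,"x": -16,"y": 42,"z": 3,"fingers": 85}
    - {"rx": 0,"ry": 0,"rz": 0.174,"x": -12,"y": 44,"z": 4,"fingers": 85}

```text
t: 3.48
eef_pos: [0.5547, -0.0378, 0.1777]
tcp_rot: [0.998, 0.057, 0.0, -0.0]
force: [0.5, 0.7, -0.3]
opening: 0.997
grasp_force: 0.0
```

Request:
carry_out:
  steps:
    - {"rx": 0,"ry": 0,"rz": 0.174,"x": -8,"y": 45,"z": 3,"fingers": 85}
    - {"rx": 0,"ry": 0,"rz": 0.174,"x": -4,"y": 45,"z": 4,"fingers": 85}
    - {"rx": 0,"ry": 0,"rz": 0.174,"x": 0,"y": 46,"z": 4,"fingers": 85}
    - {"rx": 0,"ry": 0,"rz": 0.174,"x": 5,"y": 46,"z": 3,"fingers": 85}
    - {"rx": 0,"ry": 0,"rz": 0.174,"x": 8,"y": 45,"z": 4,"fingers": 85}

```text
t: 4.1
eef_pos: [0.5035, -0.2594, 0.1597]
tcp_rot: [0.929, -0.369, 0.0, 0.0]
force: [0.1, -0.5, -0.0]
opening: 0.995
grasp_force: 0.0
```

```bash
python3 - <<'E'
from h import *
c=save("wrist","e.png")
for q in("lever","bore_top","lever_tip"):
  for r in vision.place_of("wrist",q): print(q,np.round(r["at"],4),round(r["confidence"],2),proj(c,r["at"])[0].round())
o=readout.get_obs();print(o["t"],o["joint_positions"])
plan([.504,-.258,.16],0,5)
E
```

```text
lever [ 0.3609 -0.3253  0.0017] 0.87 [453. 235.]
lever [ 0.5024 -0.2572 -0.0016] 0.56 [321. 185.]
bore_top [ 0.5017 -0.2578  0.0384] 0.79 [322. 195.]
bore_top [ 0.3678 -0.3284  0.0287] 0.56 [463. 239.]
lever_tip [ 0.4555 -0.3703  0.0071] 0.75 [436. 145.]
lever_tip [ 0.607  -0.3612  0.0081] 0.7 [325.  30.]
4.3 [-6.09514113e-01  4.81158786e-01  1.51491046e+00  4.96765950e-04
  1.14585515e+00  1.71182934e+00]
pos [ 0.5036 -0.2583  0.1597] yaw -133.01 tilt 0.03
[{"x": 0.0, "y": -0.0, "z": -0.0}, {"x": 0.0, "y": -0.0, "z": -0.0}, {"x": 0.0, "y": -0.0, "z": -0.0}, {"x": 0.0, "y": -0.0, "z": -0.0}, {"x": 0.0, "y": -0.0, "z": -0.0}]
```

View pics/e.png

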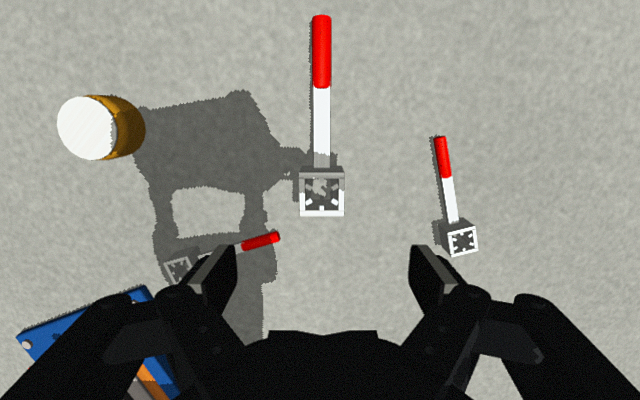

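```bash
python3 - <<'E'
from h import *
c=vision.read_camera("wrist"); im=c["img"].astype(int)
red=(im[:,:,0]>150)&(im[:,:,1]<70)&(im[:,:,2]<70); red[:, :290]=0; red[:,360:]=0
ys,xs=np.nonzero(red); print("red",xs.min(),xs.max(),ys.min(),ys.max(),xs.mean())
# hub white top edges per row/col
g=im.min(2); print("row 180 cols",np.nonzero(g[180:205,290:355].max(0)>215)[0][[0,-1]]+290, "rows",np.nonzero(g[150:230,303:342].mean(1)>190)[0]+150)
a=unproj(c,[[xs.mean(),ys.min()+1],[xs.mean(),ys.max()]],.012); h=unproj(c,[[322,193.5]],.04)
print(a,h); d=a[0]-h[0]; print(np.degrees(np.arctan2(d[1],d[0])),np.hypot(*d[:2]),proj(c,[pose()[0]*[1,1,0]+[0,0,.04]]))
E
```

```text
red 314 332 14 86 323.3765625
row 180 cols [301 344] rows [210 211 212 213 214 215]
[[ 0.61672554 -0.36544719  0.012     ]
 [ 0.57280525 -0.32451289  0.012     ]] [[ 0.50333156 -0.25791445  0.04      ]]
-43.4802822140671 0.1562737536485309 [[321.14811135 193.297663  ]]
```

Request:
carry_out:
  steps:
    - {"rx": 0,"ry": 0,"rz": 0,"x": 0,"y": 0,"z": 40,"fingers": 85}
    - {"rx": 0,"ry": 0,"rz": 0,"x": 0,"y": 0,"z": 40,"fingers": 85}
    - {"rx": 0,"ry": 0,"rz": 0,"x": 0,"y": 0,"z": 30,"fingers": 85}
    - {"rx": 0,"ry": 0,"rz": 0,"x": 0,"y": 0,"z": 12,"fingers": 85}
    - {"rx": 0,"ry": 0,"rz": 0,"x": 0,"y": 0,"z": 5,"fingers": 85}

```text
t: 4.97
eef_pos: [0.5045, -0.2571, 0.0328]
tcp_rot: [0.931, -0.366, 0.0, -0.0]
force: [0.2, 0.6, 0.0]
opening: 0.995
grasp_force: 0.0
```

Request:
carry_out:
  steps:
    - {"rx": 0,"ry": 0,"rz": 0,"x": 0,"y": 0,"z": 0,"fingers": 60}
    - {"rx": 0,"ry": 0,"rz": 0,"x": 0,"y": 0,"z": 0,"fingers": 46}
    - {"rx": 0,"ry": 0,"rz": 0,"x": 0,"y": 0,"z": 0,"fingers": 36}
    - {"rx": 0,"ry": 0,"rz": 0,"x": 0,"y": 0,"z": 0,"fingers": 36}
    - {"rx": 0,"ry": 0,"rz": 0,"x": 0,"y": 0,"z": 0,"fingers": 36}
  force: 60

```text
t: 5.6
eef_pos: [0.5044, -0.2582, 0.0342]
tcp_rot: [0.93, -0.366, 0.001, 0.0]
force: [-0.9, 2.3, 5.4]
opening: 0.466
grasp_force: 60.1
```

Request:
carry_out:
  steps:
    - {"rx": 0,"ry": 0,"rz": 0,"x": 0,"y": 0,"z": -10,"fingers": 36}
    - {"rx": 0,"ry": 0,"rz": 0,"x": 0,"y": 0,"z": -30,"fingers": 36}
    - {"rx": 0,"ry": 0,"rz": 0,"x": 0,"y": 0,"z": -40,"fingers": 36}
    - {"rx": 0,"ry": 0,"rz": 0,"x": 0,"y": 0,"z": -40,"fingers": 36}
    - {"rx": 0,"ry": 0,"rz": 0,"x": 0,"y": 0,"z": -16,"fingers": 36}

```text
t: 6.22
eef_pos: [0.5046, -0.2584, 0.1715]
tcp_rot: [0.93, -0.366, 0.002, 0.0]
force: [-0.1, -0.4, -3.3]
opening: 0.462
grasp_force: 61.1
```

```bash
python3 - <<'E'
from h import *
print(readout.get_obs()["force"],readout.get_obs()["opening"])
plan([.409,.110,.17],112.6,15,True)
E
```

```text
[-0.0811418  -0.41153867 -3.34595257] 0.46243299339585375
pos [ 0.5046 -0.2584  0.1715] yaw -132.99 tilt 0.24
[{"x": -17.0, "y": -23.0, "z": 0.0, "rz": -0.131}, {"x": -15.0, "y": -25.0, "z": 0.0, "rz": -0.131}, {"x": -14.0, "y": -25.0, "z": 0.0, "rz": -0.131}, {"x": -11.0, "y": -26.0, "z": 0.0, "rz": -0.131}, {"x": -9.0, "y": -25.0, "z": 1.0, "rz": -0.131}]
[{"x": -6.0, "y": -27.0, "z": -0.0, "rz": -0.131}, {"x": -5.0, "y": -26.0, "z": -0.0, "rz": -0.131}, {"x": -3.0, "y": -26.0, "z": -0.0, "rz": -0.131}, {"x": -1.0, "y": -25.0, "z": -0.0, "rz": -0.131}, {"x": 2.0, "y": -25.0, "z": 0.0, "rz": -0.131}]
[{"x": 3.0, "y": -25.0, "z": 0.0, "rz": -0.131}, {"x": 5.0, "y": -24.0, "z": 0.0, "rz": -0.131}, {"x": 6.0, "y": -23.0, "z": 0.0, "rz": -0.131}, {"x": 8.0, "y": -22.0, "z": 0.0, "rz": -0.131}, {"x": 9.0, "y": -21.0, "z": 1.0, "rz": -0.131}]
```

Request:
carry_out:
  steps:
    - {"rx": 0,"ry": 0,"rz": -0.131,"x": -17,"y": -23,"z": 0,"fingers": 36}
    - {"rx": 0,"ry": 0,"rz": -0.131,"x": -15,"y": -25,"z": 0,"fingers": 36}
    - {"rx": 0,"ry": 0,"rz": -0.131,"x": -14,"y": -25,"z": 0,"fingers": 36}
    - {"rx": 0,"ry": 0,"rz": -0.131,"x": -11,"y": -26,"z": 0,"fingers": 36}
    - {"rx": 0,"ry": 0,"rz": -0.131,"x": -9,"y": -25,"z": 1,"fingers": 36}

```text
t: 6.85
eef_pos: [0.5037, -0.1159, 0.1669]
tcp_rot: [0.999, -0.045, -0.001, -0.0]
force: [0.6, 0.8, -2.9]
opening: 0.46
grasp_force: 61.1
```

Request:
carry_out:
  steps:
    - {"rx": 0,"ry": 0,"rz": -0.131,"x": -6,"y": -27,"z": 0,"fingers": 36}
    - {"rx": 0,"ry": 0,"rz": -0.131,"x": -5,"y": -26,"z": 0,"fingers": 36}
    - {"rx": 0,"ry": 0,"rz": -0.131,"x": -3,"y": -26,"z": 0,"fingers": 36}
    - {"rx": 0,"ry": 0,"rz": -0.131,"x": -1,"y": -25,"z": 0,"fingers": 36}
    - {"rx": 0,"ry": 0,"rz": -0.131,"x": 2,"y": -25,"z": 0,"fingers": 36}

```text
t: 7.48
eef_pos: [0.4699, 0.0093, 0.167]
tcp_rot: [0.96, 0.278, -0.001, -0.0]
force: [-0.8, 0.4, -2.6]
opening: 0.465
grasp_force: 61.1
```

Request:
carry_out:
  steps:
    - {"rx": 0,"ry": 0,"rz": -0.131,"x": 3,"y": -25,"z": 0,"fingers": 36}
    - {"rx": 0,"ry": 0,"rz": -0.131,"x": 5,"y": -24,"z": 0,"fingers": 36}
    - {"rx": 0,"ry": 0,"rz": -0.131,"x": 6,"y": -23,"z": 0,"fingers": 36}
    - {"rx": 0,"ry": 0,"rz": -0.131,"x": 8,"y": -22,"z": 0,"fingers": 36}
    - {"rx": 0,"ry": 0,"rz": -0.131,"x": 9,"y": -21,"z": 1,"fingers": 36}

```text
t: 8.1
eef_pos: [0.4073, 0.1106, 0.1661]
tcp_rot: [0.82, 0.572, -0.001, -0.0]
force: [-0.7, 0.8, -2.7]
opening: 0.46
grasp_force: 61.1
```

```bash
python3 - <<'E'
from h import *
c=vision.read_camera("wrist")
print(proj(c,[[.4945,.1105,.08],[.4945,.1105,.046]]))
for q in("lever","bore_top","lever_tip","shaft_foot","shaft_top","tip_open","tip_stop","stand"):
  for r in vision.place_of("wrist",q): print(q,np.round(r["at"],4),round(r["confidence"],2),proj(c,r["at"])[0].round())
o=readout.get_obs();print(o["t"],o["joint_positions"],pose()[0])
u,v=proj(c,[[.4945,.1105,.08]])[0].astype(int)
im=c["img"][:,:,::-1]; u0=int(np.clip(u-50,0,540));v0=int(np.clip(v-50,0,300))
cv2.imwrite("pics/f.png",np.hstack([cv2.resize(im,(400,250)),cv2.copyMakeBorder(cv2.resize(im[v0:v0+100,u0:u0+100],(400,400),interpolation=cv2.INTER_CUBIC)[:250+150],0,0,0,0,0)[:250]]) if 0 else cv2.resize(im[v0:v0+100,u0:u0+100],(600,600),interpolation=cv2.INTER_CUBIC)); print(u0,v0)
np.savez("w.npz",**{k:c[k] for k in c})
E
```

```text
[[426.08949623 166.50988579]
 [413.24159997 160.02440696]]
lever [0.406  0.1101 0.1335] 0.97 [321. 229.]
lever [ 0.5428 -0.0859  0.0048] 0.56 [483. 293.]
bore_top [ 0.5437 -0.0863  0.0256] 0.94 [493. 304.]
bore_top [0.4049 0.1085 0.1702] 0.59 [320. 258.]
shaft_foot [0.4939 0.108  0.0443] 0.84 [413. 163.]
shaft_top [0.4931 0.1114 0.0826] 0.81 [425. 167.]
stand [ 0.4939  0.1103 -0.0015] 0.76 [399. 154.]
8.55 [ 8.03160845e-02  2.29822472e-01  1.88439196e+00 -1.30888313e-05
  1.02738562e+00  4.37983732e-01] [0.40871522 0.10954073 0.16671114]
376 116
```

View pics/f.png

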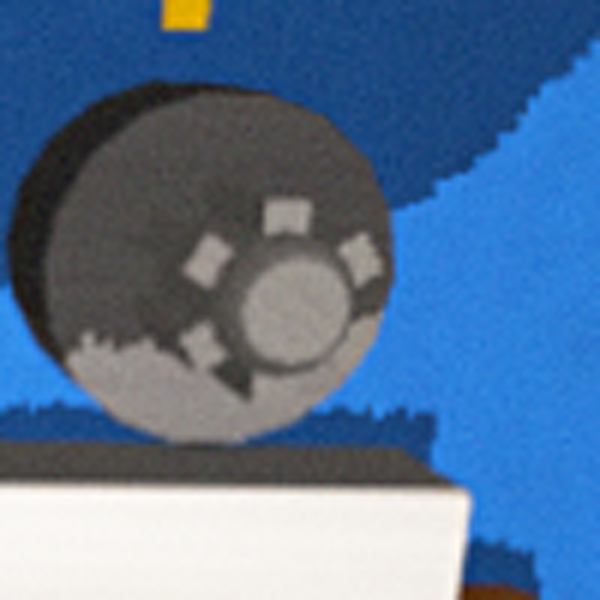

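The crop shows the shaft nose at crop (298,306), with key ends at (287,216), (361,257), (208,262) and (204,345). The yellow line starts at (186,30).

```bash
python3 - <<'E'
from h import *
from scipy.optimize import least_squares
c=dict(np.load("w.npz"))
px=lambda L:np.array(L)/6.+[376-.4,116-.4]
K=unproj(c,px([[287,216],[361,257],[208,262],[204,345]]),.074)[:,:2]
N=unproj(c,px([[298,306]]),.080)[0,:2]
k=np.array([0,-1,1,2])
f=lambda p:(np.c_[p[0]+p[3]*np.cos(p[2]+k*np.pi/3),p[1]+p[3]*np.sin(p[2]+k*np.pi/3)]-K).ravel()*1e3
s=least_squares(f,[*N,np.radians(70),.012],x_scale=[.01,.01,1,.01])
print("nose",N,"centre",s.x[:2],"deg",np.degrees(s.x[2]),"r",s.x[3],"res",s.fun.round(2))
im=c["img"].astype(int); m=(im[:,:,0]>170)&(im[:,:,1]>130)&(im[:,:,2]<90); ys,xs=np.nonzero(m)
W=unproj(c,np.c_[xs,ys],.0145)[:,:2]; w=W-W.mean(0); v=np.linalg.svd(w,full_matrices=0)[2][0]; v*=np.sign(v[1])
print(len(xs),"line",np.degrees(np.arctan2(v[1],v[0])),W.mean(0), "dist of centre off line",np.cross(v,s.x[:2]-W.mean(0)))
for q in("scene","side"):
  c=vision.read_camera(q)
  for n in("lever","lever_tip","bore_top"):
    for r in vision.place_of(q,n):
      if r["at"][2]>.07: print(q,n,np.round(r["at"],4),r["confidence"])
plan([.4945,.1105,.167],0,5)
E
```

```text
nose [0.4938637  0.11065474] centre [0.49352641 0.11018679] deg 71.17817548248466 r 0.01176048728558346 res [ 0.07  0.11 -0.21 -0.    0.19  0.15 -0.05 -0.25]
2577 line 118.70871346179727 [0.5096932  0.03944956] dist of centre off line -0.01979965542320939
scene lever [0.4054 0.1092 0.1322] 0.94
scene lever_tip [0.4585 0.246  0.1431] 0.67
scene bore_top [0.4085 0.1047 0.1767] 0.86
scene bore_top [0.4057 0.1103 0.1308] 0.45
side lever [0.4077 0.1045 0.1359] 0.85
side lever_tip [0.4597 0.2452 0.1387] 0.62
side bore_top [0.4119 0.1089 0.1705] 0.88
pos [0.4084 0.11   0.1668] yaw -20.4 tilt 0.0
[{"x": 6.0, "y": 16.0, "z": -0.0}, {"x": 6.0, "y": 16.0, "z": -0.0}, {"x": 6.0, "y": 16.0, "z": -0.0}, {"x": 6.0, "y": 16.0, "z": -0.0}, {"x": 7.0, "y": 17.0, "z": -0.0}]<stdin>:13: DeprecationWarning: Arrays of 2-dimensional vectors are deprecated. Use arrays of 3-dimensional vectors instead. (deprecated in NumPy 2.0)
```

```bash
python3 -c "
from h import *
plan([.4943,.1111,.130],-28.4,5)"
```

```text
pos [0.4084 0.11   0.1668] yaw -20.4 tilt 0.0
[{"x": 6.0, "y": 16.0, "z": 7.0, "rz": 0.099}, {"x": 8.0, "y": 15.0, "z": 8.0, "rz": 0.099}, {"x": 9.0, "y": 15.0, "z": 7.0, "rz": 0.099}, {"x": 11.0, "y": 13.0, "z": 7.0, "rz": 0.099}, {"x": 12.0, "y": 13.0, "z": 8.0, "rz": 0.099}]
```

Request:
carry_out:
  steps:
    - {"rx": 0,"ry": 0,"rz": 0.099,"x": 6,"y": 16,"z": 7,"fingers": 36}
    - {"rx": 0,"ry": 0,"rz": 0.099,"x": 8,"y": 15,"z": 8,"fingers": 36}
    - {"rx": 0,"ry": 0,"rz": 0.099,"x": 9,"y": 15,"z": 7,"fingers": 36}
    - {"rx": 0,"ry": 0,"rz": 0.099,"x": 11,"y": 13,"z": 7,"fingers": 36}
    - {"rx": 0,"ry": 0,"rz": 0.099,"x": 12,"y": 13,"z": 8,"fingers": 36}

```text
t: 9.57
eef_pos: [0.4952, 0.1113, 0.1295]
tcp_rot: [0.936, 0.351, 0.0, -0.0]
force: [0.5, -0.5, -3.2]
opening: 0.461
grasp_force: 61.2
```

```bash
python3 - <<'E'
from h import *
for q in("scene","side"):
  c=vision.read_camera(q)
  for n in("lever","bore_top","lever_tip"):
    for r in vision.place_of(q,n):
      if r["at"][2]>.07: print(q,n,np.round(r["at"],4),round(r["confidence"],2))
cv2.imwrite("pics/g.png",cv2.resize(np.vstack([vision.read_camera("scene")["img"][130:240,320:440,::-1],vision.read_camera("side")["img"][190:300,260:380,::-1]]),None,fx=2.7,fy=2.7))
plan([.4943,.1111,.130],0,5,dec=1)
o=readout.get_obs();print(o["force"],o["moment"])
E
```

```text
scene lever [0.4923 0.1135 0.0941] 0.62
scene bore_top [0.4943 0.1078 0.1391] 0.78
scene lever_tip [0.6056 0.2089 0.1043] 0.81
side lever [0.4963 0.1099 0.0967] 0.73
side bore_top [0.499  0.1105 0.1338] 0.95
side lever_tip [0.6015 0.2073 0.1052] 0.93
pos [0.4944 0.1112 0.1302] yaw -48.72 tilt 0.03
[{"x": -0.0, "y": 0.0, "z": 0.0}, {"x": -0.1, "y": 0.0, "z": 0.1}, {"x": 0.0, "y": 0.0, "z": 0.0}, {"x": -0.0, "y": 0.0, "z": 0.0}, {"x": -0.0, "y": 0.0, "z": 0.1}]
[ 0.10482376  0.33644951 -2.72575599] [-0.04676366  0.07620965  0.02000739]
```

View pics/g.png

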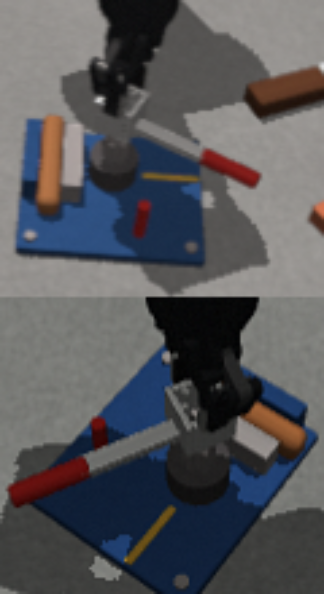

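The pictures show the lever held level over the collar (about (115,165) and (195,470)), between the yellow line and the post. I lower it at 20 mm/s or less.

Request:
carry_out:
  steps:
    - {"rx": 0,"ry": 0,"rz": 0,"x": 0,"y": 0,"z": 2.4,"fingers": 36}
    - {"rx": 0,"ry": 0,"rz": 0,"x": 0,"y": 0,"z": 2.4,"fingers": 36}
    - {"rx": 0,"ry": 0,"rz": 0,"x": 0,"y": 0,"z": 2.4,"fingers": 36}
    - {"rx": 0,"ry": 0,"rz": 0,"x": 0,"y": 0,"z": 2.4,"fingers": 36}
    - {"rx": 0,"ry": 0,"rz": 0,"x": 0,"y": 0,"z": 2.4,"fingers": 36}

```text
t: 10.7
eef_pos: [0.4946, 0.1112, 0.1176]
tcp_rot: [0.936, 0.352, -0.0, -0.0]
force: [-0.3, -0.0, -2.6]
opening: 0.462
grasp_force: 61.2
```

Request:
carry_out:
  steps:
    - {"rx": 0,"ry": 0,"rz": 0,"x": 0,"y": 0,"z": 1.6,"fingers": 36}
    - {"rx": 0,"ry": 0,"rz": 0,"x": 0,"y": 0,"z": 1.6,"fingers": 36}
    - {"rx": 0,"ry": 0,"rz": 0,"x": 0,"y": 0,"z": 1.6,"fingers": 36}
    - {"rx": 0,"ry": 0,"rz": 0,"x": 0,"y": 0,"z": 1.0,"fingers": 36}
    - {"rx": 0,"ry": 0,"rz": 0,"x": 0,"y": 0,"z": 0,"fingers": 36}

```text
t: 11.32
eef_pos: [0.4946, 0.1112, 0.1119]
tcp_rot: [0.936, 0.352, -0.0, -0.0]
force: [0.5, -0.1, -2.6]
opening: 0.463
grasp_force: 61.2
```

Request:
carry_out:
  steps:
    - {"rx": 0,"ry": 0,"rz": 0,"x": 0,"y": 0,"z": 1,"fingers": 36}
    - {"rx": 0,"ry": 0,"rz": 0,"x": 0,"y": 0,"z": 1,"fingers": 36}
    - {"rx": 0,"ry": 0,"rz": 0,"x": 0,"y": 0,"z": 1,"fingers": 36}
    - {"rx": 0,"ry": 0,"rz": 0,"x": 0,"y": 0,"z": 0.5,"fingers": 36}
    - {"rx": 0,"ry": 0,"rz": 0,"x": 0,"y": 0,"z": 0,"fingers": 36}

```text
t: 11.95
eef_pos: [0.4946, 0.1112, 0.1085]
tcp_rot: [0.936, 0.352, 0.0, -0.0]
force: [-0.6, -0.6, -2.5]
opening: 0.459
grasp_force: 61.2
```

Request:
carry_out:
  steps:
    - {"rx": 0,"ry": 0,"rz": 0,"x": 0,"y": 0,"z": 0.5,"fingers": 36}
    - {"rx": 0,"ry": 0,"rz": 0,"x": 0,"y": 0,"z": 0.5,"fingers": 36}
    - {"rx": 0,"ry": 0,"rz": 0,"x": 0,"y": 0,"z": 0.5,"fingers": 36}
    - {"rx": 0,"ry": 0,"rz": 0,"x": 0,"y": 0,"z": 0.5,"fingers": 36}
    - {"rx": 0,"ry": 0,"rz": 0,"x": 0,"y": 0,"z": 0,"fingers": 36}

```text
t: 12.58
eef_pos: [0.4946, 0.1112, 0.1064]
tcp_rot: [0.936, 0.352, -0.0, -0.0]
force: [0.2, -0.1, -3.0]
opening: 0.461
grasp_force: 61.2
```

Request:
carry_out:
  steps:
    - {"rx": 0,"ry": 0,"rz": 0,"x": 0,"y": 0,"z": 0.6,"fingers": 36}
    - {"rx": 0,"ry": 0,"rz": 0,"x": 0,"y": 0,"z": 0.6,"fingers": 36}
    - {"rx": 0,"ry": 0,"rz": 0,"x": 0,"y": 0,"z": 0.6,"fingers": 36}
    - {"rx": 0,"ry": 0,"rz": 0,"x": 0,"y": 0,"z": 0.6,"fingers": 36}
    - {"rx": 0,"ry": 0,"rz": 0,"x": 0,"y": 0,"z": 0,"fingers": 36}

```text
t: 13.2
eef_pos: [0.4946, 0.1112, 0.104]
tcp_rot: [0.936, 0.352, -0.0, -0.0]
force: [-0.5, 0.6, -3.2]
opening: 0.459
grasp_force: 61.2
```

Request:
carry_out:
  steps:
    - {"rx": 0,"ry": 0,"rz": 0,"x": 0,"y": 0,"z": 0.6,"fingers": 36}
    - {"rx": 0,"ry": 0,"rz": 0,"x": 0,"y": 0,"z": 0.6,"fingers": 36}
    - {"rx": 0,"ry": 0,"rz": 0,"x": 0,"y": 0,"z": 0.6,"fingers": 36}
    - {"rx": 0,"ry": 0,"rz": 0,"x": 0,"y": 0,"z": 0.6,"fingers": 36}
    - {"rx": 0,"ry": 0,"rz": 0,"x": 0,"y": 0,"z": 0,"fingers": 36}

```text
t: 13.82
eef_pos: [0.4946, 0.1112, 0.1017]
tcp_rot: [0.936, 0.352, 0.0, -0.0]
force: [-0.2, 1.1, -2.3]
opening: 0.461
grasp_force: 61.2
```

Request:
carry_out:
  steps:
    - {"rx": 0,"ry": 0,"rz": 0,"x": 0,"y": 0,"z": 1.2,"fingers": 36}
    - {"rx": 0,"ry": 0,"rz": 0,"x": 0,"y": 0,"z": 1.2,"fingers": 36}
    - {"rx": 0,"ry": 0,"rz": 0,"x": 0,"y": 0,"z": 1.2,"fingers": 36}
    - {"rx": 0,"ry": 0,"rz": 0,"x": 0,"y": 0,"z": 1.2,"fingers": 36}
    - {"rx": 0,"ry": 0,"rz": 0,"x": 0,"y": 0,"z": 0,"fingers": 36}

```text
t: 14.45
eef_pos: [0.4945, 0.1112, 0.0968]
tcp_rot: [0.936, 0.352, -0.0, -0.0]
force: [0.1, -1.0, -1.5]
opening: 0.466
grasp_force: 61.2
```

Request:
carry_out:
  steps:
    - {"rx": 0,"ry": 0,"rz": 0,"x": 0,"y": 0,"z": 1.5,"fingers": 36}
    - {"rx": 0,"ry": 0,"rz": 0,"x": 0,"y": 0,"z": 1.5,"fingers": 36}
    - {"rx": 0,"ry": 0,"rz": 0,"x": 0,"y": 0,"z": 1.5,"fingers": 36}
    - {"rx": 0,"ry": 0,"rz": 0,"x": 0,"y": 0,"z": 1.5,"fingers": 36}
    - {"rx": 0,"ry": 0,"rz": 0,"x": 0,"y": 0,"z": 0,"fingers": 36}

```text
t: 15.08
eef_pos: [0.4945, 0.1112, 0.0908]
tcp_rot: [0.936, 0.352, -0.0, -0.0]
force: [-0.1, -0.5, -2.3]
opening: 0.462
grasp_force: 61.2
```

Request:
carry_out:
  steps:
    - {"rx": 0,"ry": 0,"rz": 0,"x": 0,"y": 0,"z": 1.5,"fingers": 36}
    - {"rx": 0,"ry": 0,"rz": 0,"x": 0,"y": 0,"z": 1.5,"fingers": 36}
    - {"rx": 0,"ry": 0,"rz": 0,"x": 0,"y": 0,"z": 1.5,"fingers": 36}
    - {"rx": 0,"ry": 0,"rz": 0,"x": 0,"y": 0,"z": 1.5,"fingers": 36}
    - {"rx": 0,"ry": 0,"rz": 0,"x": 0,"y": 0,"z": 0,"fingers": 36}

```text
t: 15.7
eef_pos: [0.4945, 0.1112, 0.0848]
tcp_rot: [0.936, 0.352, -0.0, -0.0]
force: [-0.4, -0.2, -3.2]
opening: 0.463
grasp_force: 61.2
```

Request:
carry_out:
  steps:
    - {"rx": 0,"ry": 0,"rz": 0,"x": 0,"y": 0,"z": 0.6,"fingers": 36}
    - {"rx": 0,"ry": 0,"rz": 0,"x": 0,"y": 0,"z": 0.6,"fingers": 36}
    - {"rx": 0,"ry": 0,"rz": 0,"x": 0,"y": 0,"z": 0.6,"fingers": 36}
    - {"rx": 0,"ry": 0,"rz": 0,"x": 0,"y": 0,"z": 0.6,"fingers": 36}
    - {"rx": 0,"ry": 0,"rz": 0,"x": 0,"y": 0,"z": 0,"fingers": 36}

```text
t: 16.32
eef_pos: [0.4946, 0.1112, 0.0825]
tcp_rot: [0.936, 0.352, -0.0, -0.0]
force: [0.2, -0.3, -2.3]
opening: 0.464
grasp_force: 61.2
```

Request:
carry_out:
  steps:
    - {"rx": 0,"ry": 0,"rz": 0,"x": 0,"y": 0,"z": 0.4,"fingers": 36}
    - {"rx": 0,"ry": 0,"rz": 0,"x": 0,"y": 0,"z": 0.4,"fingers": 36}
    - {"rx": 0,"ry": 0,"rz": 0,"x": 0,"y": 0,"z": 0.4,"fingers": 36}
    - {"rx": 0,"ry": 0,"rz": 0,"x": 0,"y": 0,"z": 0.4,"fingers": 36}
    - {"rx": 0,"ry": 0,"rz": 0,"x": 0,"y": 0,"z": 0,"fingers": 36}

```text
t: 16.95
eef_pos: [0.4946, 0.1112, 0.0809]
tcp_rot: [0.936, 0.352, 0.0, -0.0]
force: [0.2, -0.5, -2.2]
opening: 0.466
grasp_force: 61.2
```

Request:
carry_out:
  steps:
    - {"rx": 0,"ry": 0,"rz": 0,"x": 0,"y": 0,"z": 0.3,"fingers": 36}
    - {"rx": 0,"ry": 0,"rz": 0,"x": 0,"y": 0,"z": 0.3,"fingers": 36}
    - {"rx": 0,"ry": 0,"rz": 0,"x": 0,"y": 0,"z": 0.3,"fingers": 36}
    - {"rx": 0,"ry": 0,"rz": 0,"x": 0,"y": 0,"z": 0,"fingers": 36}
    - {"rx": 0,"ry": 0,"rz": 0,"x": 0,"y": 0,"z": 0,"fingers": 36}

```text
t: 17.58
eef_pos: [0.4946, 0.1111, 0.0803]
tcp_rot: [0.936, 0.352, 0.0, 0.0]
force: [-3.1, -1.0, 3.7]
opening: 0.464
grasp_force: 62.0
```

Home height reached, with gentle contact of about 6 N. Next I swing it clockwise.

Request:
carry_out:
  steps:
    - {"rx": 0,"ry": 0,"rz": 0.03,"x": 0,"y": 0,"z": 0,"fingers": 36}
    - {"rx": 0,"ry": 0,"rz": 0.03,"x": 0,"y": 0,"z": 0,"fingers": 36}
    - {"rx": 0,"ry": 0,"rz": 0.03,"x": 0,"y": 0,"z": 0,"fingers": 36}
    - {"rx": 0,"ry": 0,"rz": 0.03,"x": 0,"y": 0,"z": 0,"fingers": 36}
    - {"rx": 0,"ry": 0,"rz": 0,"x": 0,"y": 0,"z": 0,"fingers": 36}

```text
t: 18.2
eef_pos: [0.4947, 0.1113, 0.0802]
tcp_rot: [0.956, 0.295, 0.0, -0.0]
force: [-3.3, -0.5, 5.9]
opening: 0.464
grasp_force: 62.1
```

```bash
python3 - <<'E'
from h import *
o=readout.get_obs();print(o["force"],o["moment"]); plan([.4943,.1111,.080],0,5,dec=1)
for q in("scene","side"):
  vision.read_camera(q)
  for n in("lever","lever_tip","tip_stop","shaft_foot"):
    for r in vision.place_of(q,n):
      if r["at"][2]>.03: print(q,n,np.round(r["at"],4),round(r["confidence"],2))
E
```

```text
[-3.31897289 -0.4729616   5.86940286] [0.0495959  0.52086466 0.02454507]
pos [0.4947 0.1113 0.0802] yaw -55.71 tilt 0.02
[{"x": -0.1, "y": -0.0, "z": 0.0}, {"x": -0.1, "y": -0.0, "z": 0.1}, {"x": -0.1, "y": -0.1, "z": 0.0}, {"x": -0.1, "y": 0.0, "z": 0.1}, {"x": -0.0, "y": 0.0, "z": 0.0}]
scene lever [0.4889 0.1114 0.0455] 0.75
scene lever_tip [0.6113 0.1927 0.0575] 0.82
scene lever_tip [0.6347 0.1336 0.0569] 0.23
scene tip_stop [0.6325 0.1352 0.0546] 0.62
scene shaft_foot [0.4986 0.109  0.0488] 0.94
side lever [0.4946 0.1126 0.0478] 0.68
side lever_tip [0.6128 0.1947 0.0572] 0.69
side tip_stop [0.6384 0.1344 0.0598] 0.64
side tip_stop [0.5468 0.2465 0.0583] 0.42
side shaft_foot [0.4932 0.1083 0.0471] 0.71
```

Request:
carry_out:
  steps:
    - {"rx": 0,"ry": 0,"rz": 0.04,"x": 0,"y": 0,"z": 0,"fingers": 36}
    - {"rx": 0,"ry": 0,"rz": 0.04,"x": 0,"y": 0,"z": 0,"fingers": 36}
    - {"rx": 0,"ry": 0,"rz": 0.04,"x": 0,"y": 0,"z": 0,"fingers": 36}
    - {"rx": 0,"ry": 0,"rz": 0.04,"x": 0,"y": 0,"z": 0,"fingers": 36}
    - {"rx": 0,"ry": 0,"rz": 0.04,"x": 0,"y": 0,"z": 0,"fingers": 36}

```text
t: 19.32
eef_pos: [0.4948, 0.1111, 0.0802]
tcp_rot: [0.98, 0.198, 0.0, 0.0]
force: [-2.7, -1.1, 5.4]
opening: 0.461
grasp_force: 62.1
```

```bash
python3 -c "
from h import *
o=readout.get_obs();print(o['force'],o['moment']); plan([.4943,.1111,.080],0,5,dec=1)"
```

```text
[-2.70977403 -1.11242274  5.35775797] [-0.0827427   0.37154664  0.23538578]
pos [0.4948 0.1111 0.0802] yaw -67.2 tilt 0.04
[{"x": -0.1, "y": -0.0, "z": 0.0}, {"x": -0.1, "y": -0.1, "z": 0.1}, {"x": -0.1, "y": -0.0, "z": 0.0}, {"x": -0.1, "y": -0.1, "z": 0.1}, {"x": -0.1, "y": -0.0, "z": 0.0}]
```

Request:
carry_out:
  steps:
    - {"rx": 0,"ry": 0,"rz": 0.03,"x": 0,"y": 0,"z": 0,"fingers": 36}
    - {"rx": 0,"ry": 0,"rz": 0.03,"x": 0,"y": 0,"z": 0,"fingers": 36}
    - {"rx": 0,"ry": 0,"rz": 0.03,"x": 0,"y": 0,"z": 0,"fingers": 36}
    - {"rx": 0,"ry": 0,"rz": 0.03,"x": 0,"y": 0,"z": 0,"fingers": 36}
    - {"rx": 0,"ry": 0,"rz": 0.03,"x": 0,"y": 0,"z": 0,"fingers": 36}

```text
t: 19.95
eef_pos: [0.4949, 0.1109, 0.0802]
tcp_rot: [0.992, 0.124, 0.0, 0.0]
force: [-2.3, -1.5, 4.8]
opening: 0.46
grasp_force: 62.1
```

```bash
python3 - <<'E'
from h import *
o=readout.get_obs();print(o['force'],o['moment']); plan([.4943,.1111,.080],0,5,dec=1)
for q in("scene","side"):
  c=vision.read_camera(q)
  for n in("lever_tip","tip_stop"):
    for r in vision.place_of(q,n):
      if r["at"][2]>.03: print(q,n,np.round(r["at"],4),round(r["confidence"],2))
E
```

```text
[-2.28570917 -1.54683458  4.82301738] [-0.2421833   0.40921769  0.27019887]
pos [0.4949 0.1109 0.0802] yaw -75.78 tilt 0.05
[{"x": -0.1, "y": -0.1, "z": 0.0}, {"x": -0.1, "y": -0.0, "z": 0.1}, {"x": -0.1, "y": -0.1, "z": 0.0}, {"x": -0.1, "y": -0.1, "z": 0.1}, {"x": -0.1, "y": -0.0, "z": 0.0}]
scene lever_tip [0.633  0.1497 0.0552] 0.96
scene tip_stop [0.4956 0.1115 0.0801] 0.23
side tip_stop [0.6387 0.1342 0.0559] 0.78
```

Request:
carry_out:
  steps:
    - {"rx": 0,"ry": 0,"rz": 0.012,"x": 0,"y": 0,"z": 0,"fingers": 36}
    - {"rx": 0,"ry": 0,"rz": 0.012,"x": 0,"y": 0,"z": 0,"fingers": 36}
    - {"rx": 0,"ry": 0,"rz": 0.012,"x": 0,"y": 0,"z": 0,"fingers": 36}
    - {"rx": 0,"ry": 0,"rz": 0.012,"x": 0,"y": 0,"z": 0,"fingers": 36}
    - {"rx": 0,"ry": 0,"rz": 0,"x": 0,"y": 0,"z": 0,"fingers": 36}

```text
t: 20.88
eef_pos: [0.4949, 0.1109, 0.0802]
tcp_rot: [0.995, 0.1, 0.0, 0.0]
force: [-2.1, -2.0, 6.3]
opening: 0.464
grasp_force: 62.1
```

```bash
python3 -c "
from h import *
o=readout.get_obs();print(o['force'],o['moment']); plan([.4943,.1111,.080],0,5,dec=1)"
```

```text
[-2.08298777 -1.9967511   6.2892535 ] [-0.32346296  0.40224022  0.2407415 ]
pos [0.4949 0.1109 0.0802] yaw -78.48 tilt 0.05
[{"x": -0.1, "y": -0.1, "z": 0.0}, {"x": -0.1, "y": -0.0, "z": 0.1}, {"x": -0.1, "y": -0.1, "z": 0.0}, {"x": -0.1, "y": -0.1, "z": 0.1}, {"x": -0.1, "y": -0.1, "z": 0.0}]
```

Lever is at 11.5° and not yet touching. Small steps from here, watching the moment.

Request:
carry_out:
  steps:
    - {"rx": 0,"ry": 0,"rz": 0.008,"x": 0,"y": 0,"z": 0,"fingers": 36}
    - {"rx": 0,"ry": 0,"rz": 0.008,"x": 0,"y": 0,"z": 0,"fingers": 36}
    - {"rx": 0,"ry": 0,"rz": 0.008,"x": 0,"y": 0,"z": 0,"fingers": 36}
    - {"rx": 0,"ry": 0,"rz": 0,"x": 0,"y": 0,"z": 0,"fingers": 36}
    - {"rx": 0,"ry": 0,"rz": 0,"x": 0,"y": 0,"z": 0,"fingers": 36}

```text
t: 21.5
eef_pos: [0.4949, 0.1108, 0.0802]
tcp_rot: [0.996, 0.088, 0.0, 0.0]
force: [-1.2, -1.7, 6.0]
opening: 0.465
grasp_force: 62.1
```

```bash
python3 -c "
from h import *
o=readout.get_obs();print(o['force'],o['moment']); plan([.4943,.1111,.080],0,5,dec=1)"
```

```text
[-1.16379736 -1.74714206  5.98942433] [-0.28849127  0.36362414  0.17382629]
pos [0.4949 0.1108 0.0802] yaw -79.85 tilt 0.05
[{"x": -0.1, "y": -0.1, "z": 0.0}, {"x": -0.1, "y": -0.1, "z": 0.1}, {"x": -0.1, "y": -0.0, "z": 0.0}, {"x": -0.1, "y": -0.1, "z": 0.1}, {"x": -0.2, "y": -0.1, "z": 0.0}]
```

Request:
carry_out:
  steps:
    - {"rx": 0,"ry": 0,"rz": 0.008,"x": 0,"y": 0,"z": 0,"fingers": 36}
    - {"rx": 0,"ry": 0,"rz": 0.008,"x": 0,"y": 0,"z": 0,"fingers": 36}
    - {"rx": 0,"ry": 0,"rz": 0,"x": 0,"y": 0,"z": 0,"fingers": 36}
    - {"rx": 0,"ry": 0,"rz": 0,"x": 0,"y": 0,"z": 0,"fingers": 36}
    - {"rx": 0,"ry": 0,"rz": 0,"x": 0,"y": 0,"z": 0,"fingers": 36}

```text
t: 22.12
eef_pos: [0.4949, 0.1108, 0.0802]
tcp_rot: [0.997, 0.08, 0.0, 0.0]
force: [-3.0, -3.4, 5.3]
opening: 0.464
grasp_force: 62.1
```

```bash
python3 - <<'E'
from h import *
o=readout.get_obs();print(o['force'],o['moment']); plan([.4943,.1111,.080],0,5,dec=1)
cv2.imwrite("pics/i.png",cv2.resize(np.vstack([vision.read_camera("scene")["img"][150:240,320:440,::-1],vision.read_camera("side")["img"][190:300,240:360,::-1]]),None,fx=3,fy=3,interpolation=cv2.INTER_CUBIC))
E
```

```text
[-3.00854371 -3.35426724  5.30632847] [-0.21342679  0.35864757  0.23241096]
pos [0.4949 0.1108 0.0802] yaw -80.77 tilt 0.06
[{"x": -0.1, "y": -0.1, "z": 0.0}, {"x": -0.1, "y": -0.1, "z": 0.1}, {"x": -0.1, "y": -0.0, "z": 0.0}, {"x": -0.2, "y": -0.1, "z": 0.1}, {"x": -0.1, "y": -0.1, "z": 0.0}]
```

View pics/i.png

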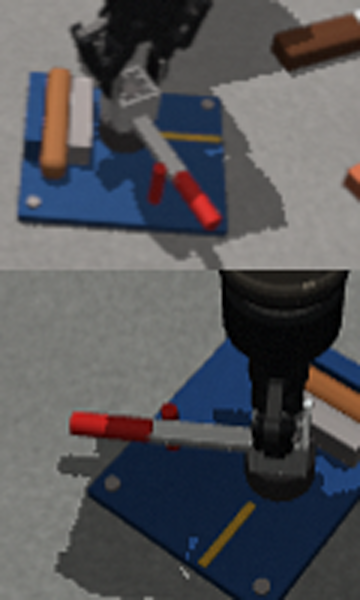

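The arm is at or just short of the post (scene crop (160,180)). A little more, until I feel it.

Request:
carry_out:
  steps:
    - {"rx": 0,"ry": 0,"rz": 0.008,"x": 0,"y": 0,"z": 0,"fingers": 36}
    - {"rx": 0,"ry": 0,"rz": 0.008,"x": 0,"y": 0,"z": 0,"fingers": 36}
    - {"rx": 0,"ry": 0,"rz": 0,"x": 0,"y": 0,"z": 0,"fingers": 36}
    - {"rx": 0,"ry": 0,"rz": 0,"x": 0,"y": 0,"z": 0,"fingers": 36}
    - {"rx": 0,"ry": 0,"rz": 0,"x": 0,"y": 0,"z": 0,"fingers": 36}

```text
t: 22.85
eef_pos: [0.4949, 0.1108, 0.0802]
tcp_rot: [0.997, 0.073, 0.0, 0.001]
force: [-2.1, -1.9, 4.6]
opening: 0.461
grasp_force: 62.2
```

```bash
python3 -c "
from h import *
o=readout.get_obs();print(o['force'],o['moment']); plan([.4943,.1111,.080],0,5,dec=1)"
```

```text
[-2.0998197  -1.85296171  4.62175946] [-0.20569071  0.42327076  0.78891869]
pos [0.4949 0.1108 0.0802] yaw -81.59 tilt 0.07
[{"x": -0.1, "y": -0.1, "z": 0.0}, {"x": -0.1, "y": -0.0, "z": 0.1}, {"x": -0.1, "y": -0.1, "z": 0.0}, {"x": -0.2, "y": -0.1, "z": 0.1}, {"x": -0.1, "y": -0.0, "z": 0.0}]
```

The moment jump shows the post is touched. I ease the twist and release.

Request:
carry_out:
  steps:
    - {"rx": 0,"ry": 0,"rz": -0.006,"x": 0,"y": 0,"z": 0,"fingers": 36}
    - {"rx": 0,"ry": 0,"rz": 0,"x": 0,"y": 0,"z": 0,"fingers": 46}
    - {"rx": 0,"ry": 0,"rz": 0,"x": 0,"y": 0,"z": 0,"fingers": 55}
    - {"rx": 0,"ry": 0,"rz": 0,"x": 0,"y": 0,"z": 0,"fingers": 70}
    - {"rx": 0,"ry": 0,"rz": 0,"x": 0,"y": 0,"z": 0,"fingers": 80}

```text
t: 23.48
eef_pos: [0.4947, 0.1112, 0.0799]
tcp_rot: [0.997, 0.076, 0.0, -0.0]
force: [0.0, -1.2, 0.7]
opening: 0.938
grasp_force: 0.0
```

Request:
carry_out:
  steps:
    - {"rx": 0,"ry": 0,"rz": 0,"x": 0,"y": 0,"z": 0,"fingers": 80}
    - {"rx": 0,"ry": 0,"rz": 0,"x": 0,"y": 0,"z": -10,"fingers": 80}
    - {"rx": 0,"ry": 0,"rz": 0,"x": 0,"y": 0,"z": -30,"fingers": 80}
    - {"rx": 0,"ry": 0,"rz": 0,"x": 0,"y": 0,"z": -40,"fingers": 80}
    - {"rx": 0,"ry": 0,"rz": 0,"x": 0,"y": 0,"z": -30,"fingers": 80}

```text
t: 24.1
eef_pos: [0.495, 0.1112, 0.1924]
tcp_rot: [0.997, 0.076, 0.001, -0.0]
force: [-0.1, -1.0, 0.2]
opening: 0.936
grasp_force: 0.0
```

```bash
python3 - <<'E'
from h import *
for q in("scene","side","wrist"):
  c=vision.read_camera(q)
  for n in("lever","bore_top","lever_tip","tip_stop","shaft_foot"):
    for r in vision.place_of(q,n):
      if r["at"][2]>.03: print(q,n,np.round(r["at"],4),round(r["confidence"],2))
cv2.imwrite("pics/j.png",c["img"][:,:,::-1]); print(readout.get_obs()["t"])
E
```

```text
scene lever [0.49   0.1141 0.0432] 0.59
scene bore_top [0.4932 0.1069 0.0897] 0.65
scene lever_tip [0.6351 0.135  0.0544] 0.97
scene tip_stop [0.633  0.1354 0.0569] 0.75
scene shaft_foot [0.4977 0.1086 0.0464] 0.92
side lever [0.4934 0.1105 0.0484] 0.84
side lever [0.6341 0.1357 0.0573] 0.57
side bore_top [0.4973 0.1127 0.0838] 0.85
side lever_tip [0.6343 0.1364 0.0532] 0.92
side tip_stop [0.6396 0.1332 0.0569] 0.68
side shaft_foot [0.4899 0.1069 0.0466] 0.77
wrist lever [0.4924 0.11   0.0498] 0.73
wrist lever [0.6377 0.1291 0.0537] 0.64
wrist bore_top [0.4934 0.1068 0.0859] 0.86
wrist lever_tip [0.6368 0.1298 0.0508] 0.71
wrist shaft_foot [0.4934 0.1101 0.0441] 0.9
25.0
```

View pics/j.png

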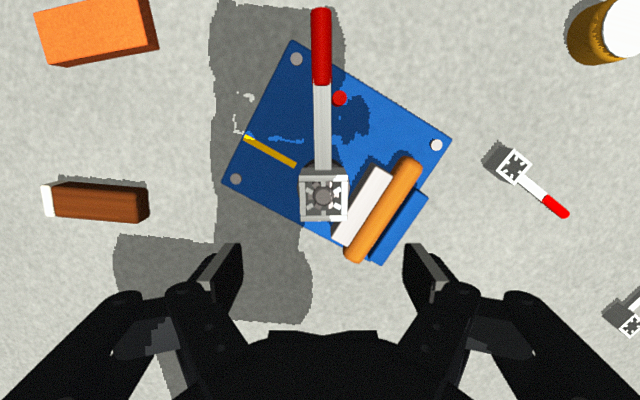

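The lever is home on the shaft (hub at (323,195)), its arm rests against the post at (339,98), and the fingers are clear.

```bash
python3 -c "
from rig import job
print(job.job_done())"
```

```text
the job is handed in; nothing more can be done
None
```

The lever is fully home on the splined shaft, swung clockwise against the red stop post and released. The tin, whetstone and wooden blank were left alone, and the job is handed in; no verdict came back.

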